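Clear the perfume bottle and lock out the telescopic vanity mirror

TASK

Get the round magnifying mirror ready for putting in lenses. The perfume bottle is in its way: first stand the bottle upright in the white dish, then push the mirror out on its telescopic arm from behind until the lock button clicks out of the collar. Keep the gripper off the mirror glass, do not let the mirror hit the bottle, and leave everything else where it stands.

Things in the scene. Friction and masses are not known exactly. Their poses are not given: they have to be found in the camera images.
- stand: the mirror's fixed steel stand: round base 160 mm across, 20 thick, a post with a black clamp block on top (to 185 mm high) that holds a level outer tube, 22 mm across, axis 165 mm high. Origin: centre of the base's underside; the arm runs out to the stand's -x. The tube reaches from x = +119 to -30 mm, then a square black collar 28 mm wide from -30 to -60 mm, its top 177 mm high
- lock_hole (a point): the lock button's round hole, 12 mm across, in the top of the collar (45 mm from the post's axis, 177 mm high); the button shows here only when the arm is locked
- boom (a joint): how far the inner tube with the mirror has slid out of the outer tube, m: 0 is fully in, 0.140 is the locked position (end stop at 0.141). It starts somewhere from 0 to 0.03, moves along the stand's -x, drags with about 3 to 4 N and stays where it is left until the button locks it both ways
- lock_button (a joint): the spring lock button in the inner tube, a steel stud 10 mm across, m: 0 is pressed in and hidden in the tube, 0.006 is sprung out, 3 mm proud of the collar. It springs out by itself when it comes under the hole, with the arm out at 0.140
- mirror: the mirror head: a round steel shell 156 mm across and 13 mm thick, standing upright at the end of the arm and square to it, its centre 165 mm above the table (so from 87 to 243 mm high). Origin: centre of its flat back; -x is the way it faces and slides out; z is up. It is 85 mm plus the boom's value from the post's axis
- mirror_back (a point): a point on the flat back face of the mirror shell, straight above the arm, 55 mm above the shell's centre (220 mm high) and 23 mm below its upper edge; a push here, over the tube, slides the arm out; the shell does not tilt
- mirror_glass: the mirror glass, 146 mm across, on the front (-x) face of the shell, standing 1.5 mm proud of it; not to be touched. Origin: centre of its rear face
- bottle: perfume bottle: an upright slab of amber glass, 52 mm (its x) by 34 mm (its y) and 85 mm high, with a round metal cap 26 mm across on top, 118 mm high over all, 0.14 to 0.28 kg. Origin: centre of its underside. It starts about 210 mm in front of the post, in the mirror's way, its x within 0.3 rad of the stand's
- dish: round white ceramic dish, loose, 136 mm across at the rim and 20 mm high, with a flat floor about 90 mm across, 5 mm above the table. Origin: centre of its underside. It stands to the left or right, the lens tray on the other side. Beyond both, in the vanity's far corners (x over 0.6, y beyond 0.3 either way), are a fixed two-level caddy 230 mm high and a tissue box
- lens_tray: bystander: peach silicone lens tray, 130 (x) by 78 (y) by 16 mm, with two round wells. Origin: centre of its underside
- tweezer: bystander: steel tweezer lying flat across the rim of the lens tray, 100 mm long (x), 19 mm wide, 5 mm high. Origin: its middle, on its underside
- cream_jar: bystander: small white ceramic jar with an aluminium lid, 42 mm across, 40 mm high, close by the bottle; the mirror passes over it. Origin: centre of its underside
- roll_on: bystander: white and grey plastic roll-on, an upright cylinder 42 mm across, 76 mm high, close by the bottle; the mirror passes 11 mm over it. It and the jar stand one in front of the bottle (away from the mirror), one at its side. Origin: centre of its underside
- wax_tin: bystander: flat round aluminium tin, 60 mm across, 25 mm high; the mirror passes over it. Origin: centre of its underside
- tumbler: bystander: white ceramic tumbler, 68 mm across, 105 mm high, standing beside the mirror. Origin: centre of its underside
- soap_pump: bystander: white soap bottle, 62 mm across, with a steel pump, 148 mm high over all, its spout reaching 37 mm out towards its own -x; standing beside the mirror. Origin: centre of its underside
Things that resemble listed ones, but are neither listed nor needed, are in the scene too. Leave any red or turquoise look-alike of the dish alone.

How it is judged (in metres and radians):
On the way, in this order (a step that is already met when the one before it is completed fails the run):
1. the bottle stands upright in the white dish, let go (horizontal distance between bottle and dish below 0.03 m and angle between bottle's own z axis and vertical below 0.1 rad and z of bottle in the frame of dish between 0 and 0.012 m and linear speed of bottle below 0.02 m/s and contact force between the fingers and bottle below 0.1 N), for 0.2 s.
2. the arm is out and its lock button has sprung out (value of joint boom above 0.136 m and value of joint lock_button above 0.004 m), for 0.2 s.
At the end, for the whole second after the job is handed in: The arm is out at least 136 mm with its lock button sprung out at least 4 mm and at rest; the bottle stands at rest in the white dish, upright (within 0.1 rad), its foot on the dish's floor (0 to 12 mm above the dish's underside) and its centre within 30 mm of the dish's (all of step 2 and horizontal distance between bottle and dish below 0.03 m and angle between bottle's own z axis and vertical below 0.1 rad and z of bottle in the frame of dish between 0 and 0.012 m and linear speed of bottle below 0.02 m/s and velocity of joint boom between -0.01 and 0.01 m/s); the robot touches nothing.
It fails at once if the gripper or arm touches the mirror glass (contact force between mirror_glass and the fingers above 0.5 N or contact force between mirror_glass and the arm above 0.5 N).
It fails at once if the mirror hits the bottle (over 0.5 N) (contact force between bottle and mirror above 0.5 N).
It fails at once if the bottle is tipped over (more than 0.7 rad) (angle between bottle's own z axis and vertical above 0.7 rad).
It fails at once if a bystander or the dish is moved more than 30 mm (distance of any of lens_tray, tweezer, cream_jar, roll_on, wax_tin, tumbler, soap_pump, dish from where it was at the start of the episode above 0.03 m).
It fails at once if a bystander is tipped over (more than 0.5 rad) (angle between any of lens_tray, tweezer, cream_jar, roll_on, wax_tin, tumbler, soap_pump's own z axis and vertical above 0.5 rad).
It also fails if it takes over 51 s, if anything falls off the work surface, if the arm or the gripper's body presses on something with over 40 N, if the wrist force passes 120 N, or if a joint passes its speed limit or range.

ROBOT

A 6-joint arm with a two-finger parallel gripper is mounted at the origin on the work surface. World frame = base frame: x ahead of the robot, y to its left, z up, the work surface at z = 0. Lengths are in mm, angles in rad, forces in N, time in s.
With the tool pointing down it reaches from about 200 to 875 mm from the base axis. Payload 3.4 kg.
Tool frame: the origin (TCP) lies at the very end of the fingers, on their centre line; the grasp point (between the pads) lies 19 mm behind it (r.grip_depth is the distance from the TCP to the grasp point, in mm); z points along the fingers, y is the line along which they close (so a half turn about z gives the same grasp; the last joint's range is limited). The gripper opens to 94 mm and grips with 3 to 60 N. Pads are 16 mm wide; open, the fingers measure 119 mm over their backs; the gripper's body (75 mm by 177 mm) begins 78 mm behind the grasp point.
Start: joints at [1.026, 0.276, 1.505, -0, 1.361, -0.121], TCP at [236.478, 524.162, 182.593] pointing down, gripper open.
Joint ranges: [-2.89, 2.89], [-0.75, 2.08], [0.22, 2.7], [-1.18, 4.32], [0.11, 2.71], [-2.7, 2.7]. Speed limits (rad/s): [2.57, 2.57, 3.14, 3.14, 3.14, 3.14].

INTERFACE

Orientations are given as a unit quaternion [x, y, z, w].
In Python, from cell import r gives the robot as it stands. Calls block until the motion is done:
- r.move_ptp(position, orientation): joint-space move of the TCP to a pose.
- r.movel(position, vel=150, frame=None, max_force=None): straight line of the TCP; frame=None keeps the orientation; vel is the mean speed in mm/s. With max_force (N) it stops when the force on the tool has changed by that much, and returns True; else False.
- r.movej(angles): joint-space move.
- r.gripper_to(opening): finger opening in mm; the grip force is fixed at half the most; returns when the fingers have stopped.
- r.pause(seconds).
- r.inverse_kinematics(position, orientation): joint angles nearest the present ones, or None.
- r.get_state(): the state.
- r.snapshot(name): name is "scene" or "top" or "wrist"; returns a dict with "img" (400x640x3 uint8, red, green, blue), "z_map" (400x640 float32, mm along the optical axis (not along the pixel's ray), 0 where there is no reading), "K" (3x3 intrinsics, pixels), "dist" ([k1, k2, p1, p2, k3] as OpenCV has them; the pictures are not rectified), "world_to_cam" (4x4, takes a point from world to camera coordinates). Camera axes: x right, y down, z forward; pixel columns grow to the right and rows downward; lengths in mm; the calibration is good to about 2 mm. A picture is of the moment at which its call begins.
A pose or a line that the arm cannot do raises r.Unreachable and nothing moves.
- r.hand_in(): hands the job in; it is judged then, once.
The state is a dict: "clock": time; "q": joint angles; "qvel": joint speeds; "joint_efforts": joint torques, N m; "position": TCP position; "ee_rot": TCP orientation; "ft_force": force on the tool from outside, world axes, zero at the start; "ft_torque": the same for the moment, N m; "grip_width": finger opening in mm; "grasp_force": force on a finger pad.
Only numpy, scipy, OpenCV 4.12 (cv2) and the standard library are available. Lean on these libraries where they do the work, as an engineer would, in place of code of your own. Each camera call takes 0.05 s, during which the arm holds its last target. There are 200 camera calls.

## Working session

There is one attempt and no reset: what is moved stays moved. The work goes in short steps, each a Python script; the robot and the scene stay as the last script left them, time stands still between calls to the robot, and variables do not carry over. Pictures are saved under pics/ and viewed, at most 10 in all, crops included, and the job is handed in when it is done.

```bash
ls; mkdir -p pics; cat > h.py <<'E'
import numpy as np, cv2
from cell import r
def snap(n,f):
    s=r.snapshot(n); cv2.imwrite(f'pics/{f}.png',s['img'][:,:,::-1]); np.savez(f'pics/{f}.npz',**s); return s
def ray(s,uv):
    p=cv2.undistortPoints(np.array(uv,float).reshape(-1,1,2),s['K'],s['dist']).reshape(-1,2)
    d=np.c_[p,np.ones(len(p))]; T=s['world_to_cam']; R=T[:3,:3]
    return -R.T@T[:3,3], d@R
def onplane(s,uv,z):
    c,d=ray(s,uv); return c+d*((z-c[2])/d[:,2:3])
def cloud(s):
    z=s['z_map']; v,u=np.mgrid[:400,:640]
    c,d=ray(s,np.c_[u.ravel(),v.ravel()]); 
    P=(c+d*z.reshape(-1,1)).reshape(400,640,3); P[z==0]=np.nan; return P
E
python3 - <<'E'
from h import *
for n in('scene','top'):
    s=snap(n,n); c,_=ray(s,[[320,200]]); print(n,c.round(), onplane(s,[[320,200]],0).round(), (s['z_map']==0).mean())
st=r.get_state(); print(st['clock'],st['ee_rot'],st['grip_width'])
E
```

```text
pics
scene [1307. -341. 1274.] [[472. 171.   0.]] 0.00416796875
top [ 418.   83. 1348.] [[546.  72.   0.]] 0.00409375
0.1 [ 2.10315897e-01  9.77633158e-01 -7.50645045e-04 -2.62069648e-04] 94.02094571718105
```

View pics/scene.png

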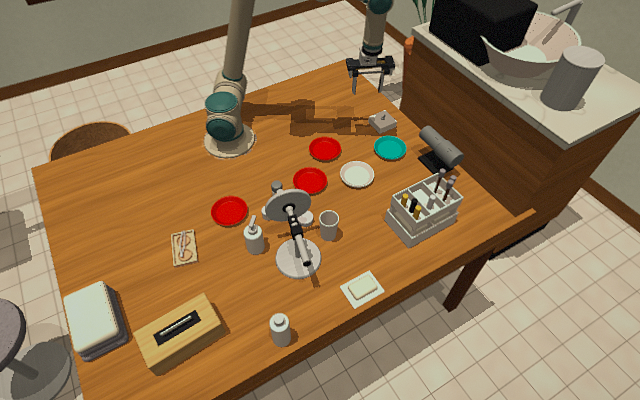

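View pics/top.png

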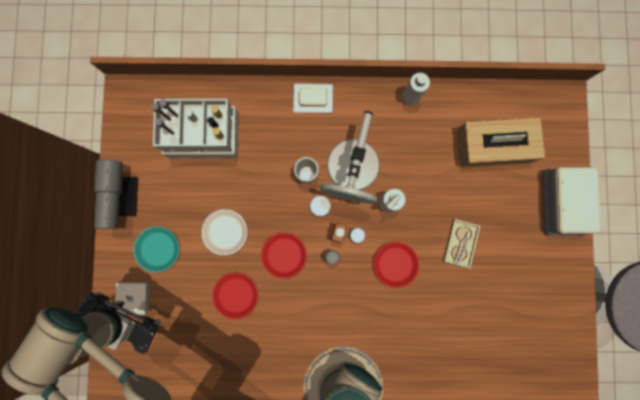

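The top view shows the white dish at (225,232) and the amber bottle at (338,233). The jar is at (357,236), the roll-on at (332,257), the wax tin at (320,206), the mirror at (348,195), the stand base at (353,165), the tumbler at (305,170) and the soap pump at (394,200). Next I'll measure these from the two views.

```bash
python3 - <<'E'
from h import *
s=dict(np.load('pics/top.npz')); P=cloud(s); hsv=cv2.cvtColor(s['img'],cv2.COLOR_RGB2HSV)
for n,(u,v) in dict(dish=(225,232),bottle=(338,233),jar=(357,236),roll=(332,257),tin=(320,206),tumbler=(305,170),soap=(394,200),base=(375,165),tubeend=(367,115),collar=(351,183),mir=(348,194),red=(284,255)).items():
    print(n,P[v,u].round(), hsv[v,u])
w=cv2.inRange(hsv,(0,0,150),(180,60,255))[205:260,195:255]
c=max(cv2.findContours(w,0,1)[0],key=cv2.contourArea)+np.array([195,205])
e=cv2.fitEllipse(c); print('dish',e,onplane(s,[e[0]],20).round(1))
# heights per object
x,y,z=P[...,0],P[...,1],P[...,2]
m=(z>15); m[:80]=0; m[290:]=0
n,l,st,ct=cv2.connectedComponentsWithStats(m.astype('uint8'))
for i in range(1,n):
    if st[i,4]>60: q=P[l==i]; print(st[i],q.min(0).round(),q.max(0).round())
# tube
t=(z>150)&(z<190)&(x>500)&(x<760)&(abs(y)<150)
q=P[t]; print('tube',len(q),cv2.fitLine(q[:,:2].astype('f4'),2,0,.01,.01).ravel())
t=(z>215)&(z<245)&(x>480)&(x<760)&(abs(y)<150); q=P[t]; print('mirtop',len(q),cv2.minAreaRect(q[:,:2].astype('f4')),q.max(0))
im=s['img'][100:275,270:430][:,:,::-1]; cv2.imwrite('pics/c1.png',cv2.resize(im,None,fx=3.4,fy=3.4,interpolation=2))
s=np.load('pics/scene.npz'); im=s['img'][160:290,210:370][:,:,::-1]; cv2.imwrite('pics/c2.png',cv2.resize(im,None,fx=4,fy=4,interpolation=2))
E
```

```text
dish [446. 353.   8.] [ 63  15 211]
bottle [445.  23. 123.] [ 46  21 207]
jar [439. -37.  42.] [101  22 219]
roll [378.  36.  73.] [ 21  29 142]
tin [526.  72.  24.] [ 99  17 213]
tumbler [635. 118.   7.] [ 36  25 202]
soap [ 534. -125.  151.] [ 34  22 195]
base [652. -92.  14.] [ 20  34 194]
tubeend [758. -49. 179.] [ 20  33 183]
collar [575.  -8. 178.] [ 21  30 179]
mir [541.   4. 226.] [45 11 89]
red [380. 177.   5.] [  1 179 188]
dish ((224.0298614501953, 231.8479461669922), (44.39094543457031, 44.87904739379883), 40.8145866394043) [[445.8 353.8  20. ]]
[402  80  28  25 479] [ 839. -229.   15.] [ 881. -172.  162.]
[299  88  28  19 497] [830.  57.  18.] [884. 140.  40.]
[ 152   99   86   59 4491] [667. 324.  15.] [812. 534. 234.]
[ 319  111   60   93 2362] [ 524. -101.   15.] [770.  76. 248.]
[ 458  118   87   49 3673] [ 650. -567.   15.] [ 785. -340.  118.]
[294 158  24  26 309] [588.  82.  16.] [654. 147. 111.]
[  94  160   36   69 1774] [451. 631.  15.] [638. 700. 141.]
[ 543  167   57   68 3649] [ 452. -722.   15.] [ 647. -593.   99.]
[379 189  26  24 475] [ 509. -162.   15.] 
[... 169 characters left out ...]
] [474.  40. 124.]
[134 226  46  46 369] [328. 484.  15.] [460. 620.  26.]
[350 229  15  14 161] [421. -58.  26.] [459. -16.  46.]
[445 231  26  34 157] [ 361. -371.   15.] [ 458. -298.   28.]
[261 233  46  45 367] [316. 111.  15.] [445. 244.  28.]
[373 241  46  47 399] [ 292. -219.   15.] [426. -86.  28.]
[325 251  14  14 163] [358.  19.  62.] [395.  56.  83.]
[213 272  44  18 158] [279. 255.  15.] [329. 382.  26.]
[116 282  33   8 253] [276. 571.  15.] [296. 661.  42.]
tube 841 [ 9.8694855e-01 -1.6103607e-01  6.3989478e+02 -2.5093981e+01]
mirtop 298 ((547.5062866210938, 2.1181907653808594), (121.52728271484375, 15.25878620147705), 76.27330780029297) [566.34186947  61.2791603  244.93103881]
```

View pics/c1.png

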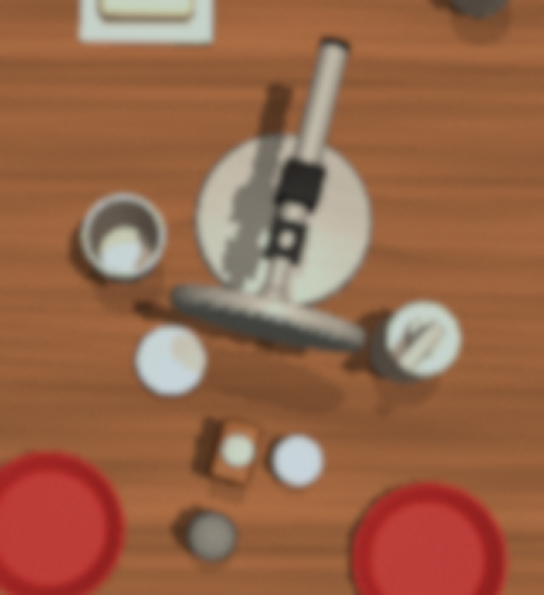

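The crop shows the arm yawed about -10 to -14 degrees, with the collar at crop (286,241), tube end at (333,45) and no button in the hole. The jar (40 mm high) is beside the bottle and the roll-on is in front of it, so a grasp across the 34 mm faces with the fingertips above 45 mm clears both. Next I'll take a close look with the wrist camera.

```bash
cat >> h.py <<'E'
from scipy.spatial.transform import Rotation as Ro
def quat(a):
    c,s=np.cos(a),np.sin(a); return Ro.from_matrix(np.array([[-c,-s,0],[-s,c,0],[0,0,-1.]])).as_quat()
E
python3 - <<'E'
from h import *
s=dict(np.load('pics/top.npz'))
q=onplane(s,np.array([[333,45],[300,186],[286,241]])/3.4+[270,100],178)-[0,0,0]; print(q.round(1)); d=q[0]-q[2]; a=np.arctan2(d[1],d[0]); print('yaw',a,np.linalg.norm(d), 'post',(q[2]+45*d/np.linalg.norm(d)).round(1))
print('cap',onplane(s,np.array([[238,450]])/3.4+[270,100],118))
r.move_ptp([440,22,250],quat(a)); A=snap('wrist','w1')
r.movel([440,52,250]); B=snap('wrist','w2'); print(r.get_state()['clock'],ray(A,[[320,200]])[0],onplane(A,[[320,200]],0))
E
```

```text
[[762.8 -51.4 178. ]
 [650.5 -26.1 178. ]
 [607.2 -15.5 178. ]]
yaw -0.22683425038654523 159.6649521486249 post [651.  -25.7 178. ]
cap [[446.74896842  16.92213233 118.        ]]
2.5167 [373.24729447  38.41812899 451.27438913] [[481.88467339  18.68582938   0.        ]]
```

View pics/w1.png

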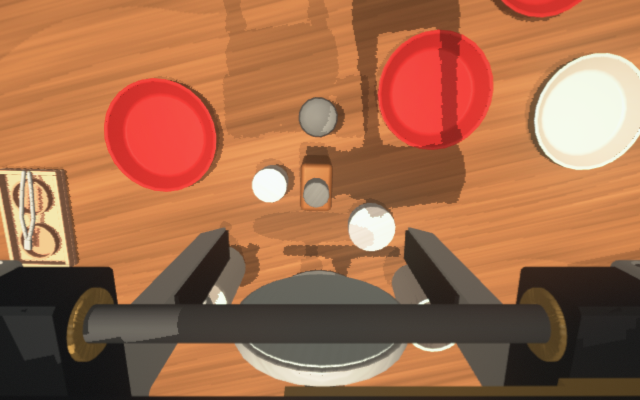

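The wrist view shows the bottle at about (316,183), almost square to the tool axes. Its cap is at (316,193), the jar at (269,185), the roll-on at (318,117), the wax tin at (372,228) and the dish at (592,110).

```bash
python3 - <<'E'
from h import *
M=[]
for f in('w1','w2'):
    s=dict(np.load(f'pics/{f}.npz')); P=cloud(s); hsv=cv2.cvtColor(s['img'],cv2.COLOR_RGB2HSV)
    near=np.hypot(P[...,0]-447,P[...,1]-19)<45
    z=P[...,2]
    for lo,hi in((78,92),(112,124)):
        m=near&(z>lo)&(z<hi); q=P[m]; print(f,lo,len(q),np.median(q,0).round(1),cv2.minAreaRect(q[:,:2].astype('f4')))
        v,u=np.nonzero(m); 
    M.append((s,[u.mean(),v.mean()]))
    m=(np.hypot(P[...,0]-446,P[...,1]-354)<60); q=P[m]; print('floor z',np.percentile(q[:,2],[5,50,95]).round(1))
    # dish ellipse
    w=cv2.inRange(hsv,(0,0,170),(180,60,255))*(np.hypot(P[...,0]-446,P[...,1]-354)<90).astype('uint8')
    c=max(cv2.findContours(w,0,1)[0],key=cv2.contourArea).reshape(-1,2); print('dish edge max u',c.max(0), [k.round(1) for k in cv2.minEnclosingCircle(onplane(s,c,20)[:,:2].astype('f4'))[0:1]] if 0 else cv2.minEnclosingCircle(onplane(s,c,20)[:,:2].astype('f4')))
# triangulate the cap
(c1,d1),(c2,d2)=[ray(s,[p]) for s,p in M]
t=np.linalg.lstsq(np.c_[d1[0],-d2[0]],c2-c1,rcond=None)[0]; print('tri cap',(c1+d1[0]*t[0]).round(1),(c2+d2[0]*t[1]).round(1))
E
```

```text
w1 78 875 [436.2  23.5  83.5] ((447.6356506347656, 21.068801879882812), (33.89204025268555, 51.818702697753906), 75.50167846679688)
w1 112 536 [447.   21.3 117.1] ((447.3488464355469, 21.175243377685547), (24.927515029907227, 24.85995864868164), 19.561716079711914)
floor z [ 1.1  4.8 13.3]
dish edge max u [639 169] ((446.2696838378906, 355.564697265625), 67.26841735839844)
w2 78 828 [435.6  26.7  83.5] ((447.823974609375, 21.551063537597656), (33.065670013427734, 52.25691223144531), 75.6747817993164)
w2 112 540 [446.8  21.5 117.1] ((447.3780517578125, 21.414947509765625), (24.329090118408203, 24.772294998168945), 77.19322204589844)
floor z [ 2.5  4.9 13.5]
dish edge max u [623 174] ((446.2264709472656, 355.8060302734375), 67.28247833251953)
tri cap [447.9  21.  113. ] [447.8  21.  112.9]
```

```bash
python3 - <<'E'
from h import *
q=quat(-0.253)
r.move_ptp([447.6,21.3,140],q); r.movel([447.6,21.3,58],vel=100)
r.gripper_to(20); st=r.get_state(); print(st['grip_width'],st['grasp_force'],st['clock'])
r.movel([447.6,21.3,150],vel=120); r.pause(.2); print(r.get_state()['grip_width'],r.get_state()['ft_force'])
r.move_ptp([446.2,355.7,150],q); r.movel([446.2,355.7,80],vel=120)
s=snap('top','t2'); snap('wrist','w3'); st=r.get_state(); print(st['position'],st['grip_width'],st['clock'])
E
```

```text
32.782082282570364 29.998067021369934 4.9833
33.57057863926089 [ 0.1167273   1.1535565  -1.82712907]
[447.15398732 356.01751407  81.10250041] 33.25438094499548 8.2
```

View pics/w3.png

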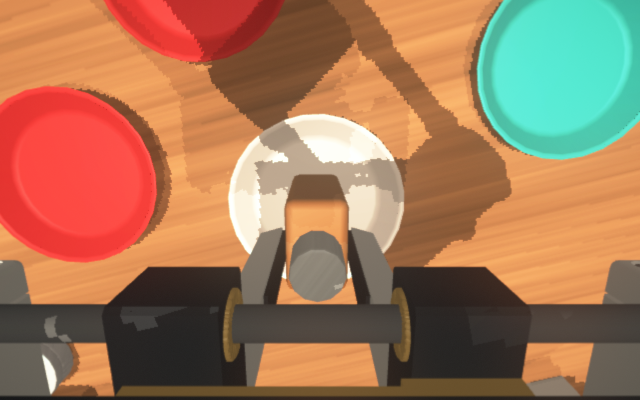

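The wrist view shows the bottle upright between the pads at (317,240), over the middle of the white dish at (316,200). I'll lower it until it touches, then release.

```bash
python3 - <<'E'
from h import *
p=lambda z:[446.2,355.7,z]
r.movel(p(69),vel=80); hit=r.movel(p(60.5),vel=20,max_force=3); st=r.get_state(); print(hit,st['position'],st['ft_force'])
r.gripper_to(60); r.pause(.3); r.movel(p(170),vel=120)
r.pause(.2); B=snap('top','t3'); 
r.movel([446.2,255,250],vel=250); s=snap('wrist','w4'); P=cloud(s)
for lo,hi in((78,98),(114,130)):
    m=(P[...,2]>lo)&(P[...,2]<hi)&(np.hypot(P[...,0]-446,P[...,1]-356)<50); q=P[m]; print(len(q),np.median(q,0) if len(q) else 0,cv2.minAreaRect(q[:,:2].astype('f4')) if len(q) else 0)
hsv=cv2.cvtColor(s['img'],cv2.COLOR_RGB2HSV)
print(r.get_state()['clock'])
E
```

```text
True [446.37172156 355.50257971  62.76191641] [-0.8083167  -1.30712011  4.33946885]
1088 [436.55694519 349.89946717  88.61055631] ((446.44390869140625, 355.6236572265625), (33.964168548583984, 51.70896911621094), 75.17334747314453)
624 [445.92665908 354.8187094  122.07009654] ((446.2964172363281, 355.24468994140625), (24.802715301513672, 24.782573699951172), 75.97480773925781)
11.7833
```

View pics/w4.png

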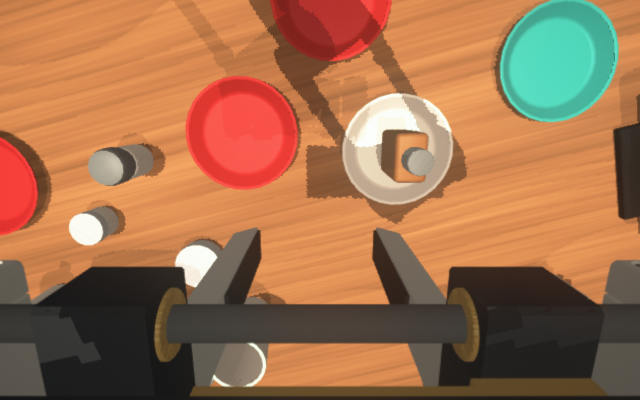

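The wrist view shows the bottle upright in the white dish, cap at (418,160), and the gripper clear of it. Measured: centred within 1 mm, cap top at 122 mm, so its foot is on the dish floor. Next is pushing the mirror from behind.

```bash
cat >> h.py <<'E'
a=-0.230; post=np.array([651,-26.]); U=np.array([-np.cos(a),-np.sin(a)])
def at(d,z): return [*(post+d*U),z]
E
python3 - <<'E'
from h import *
r.gripper_to(0); r.movel([446.2,255,340],vel=250)
r.move_ptp(at(55,340),quat(a)); r.movel(at(55,212),vel=150)
def st(t):
    s=r.get_state(); p=np.array(s['position']); print(t,p.round(1),'d',((p[:2]-post)@U).round(1),'F',np.round(s['ft_force'],1),round(s['clock'],2))
st('start'); snap('scene','s5')
for d in(90,120,160,200):
    h=r.movel(at(d,212),vel=50,max_force=15); st(h)
    if h: break
snap('scene','s6')
E
python3 -c "
import cv2,numpy as np
a=cv2.imread('pics/s5.png')[150:290,210:370];b=cv2.imread('pics/s6.png')[150:290,210:370]
cv2.imwrite('pics/c6.png',cv2.resize(np.hstack([a,b]),None,fx=2.5,fy=2.5,interpolation=2))"
```

```text
start [598.1 -13.2 213.1] d 54.4 F [-0.   0.7  0.5] 15.46
False [563.9  -5.6 212.3] d 89.4 F [ 1.3  0.8 -0.5] 16.36
False [534.2   1.6 212.2] d 120.0 F [2.5 0.1 1.3] 17.11
False [495.2  10.6 212.1] d 160.1 F [3.4 1.1 2.2] 18.06
False [456.1  19.6 211.9] d 200.2 F [3.9 1.8 0.7] 19.01
```

View pics/c6.png

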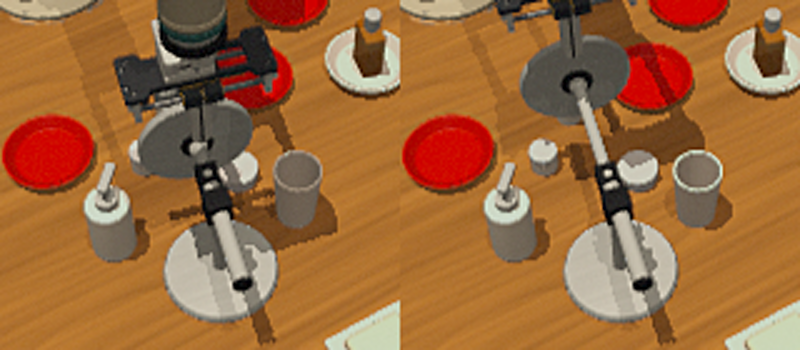

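The crop shows the fingers on the upper back of the mirror over the tube, and the arm sliding out straight with about 4 N of drag. The bottle stands in the dish. I'll push slowly to the lock.

```bash
python3 - <<'E'
from h import *
def st(t):
    s=r.get_state(); p=np.array(s['position']); print(t,'d',((p[:2]-post)@U).round(1),'F',np.round(s['ft_force'],1),round(s['clock'],2))
for d in(208,212,215,218,221,224,227,230):
    h=r.movel(at(d,212),vel=12,max_force=14); st(h)
    if h: break
r.pause(.3); r.movel(at(d-30,212),vel=80); st('back'); r.movel(at(d-60,330),vel=200)
snap('scene','s7'); snap('top','t7'); s=snap('wrist','w7'); st('end')
b=[]
for f,c in(('s7',(150,290,210,370)),('t7',(120,260,270,430))):
    i=cv2.imread(f'pics/{f}.png')[c[0]:c[1],c[2]:c[3]]; b.append(cv2.resize(i,None,fx=2.5,fy=2.5,interpolation=2))
cv2.imwrite('pics/c7.png',np.hstack(b))
E
```

```text
False d 207.8 F [ 4.5  1.2 -0.3] 19.88
False d 212.9 F [1.3 0.5 1.1] 20.36
False d 213.8 F [ 5.2 -0.8 -2.6] 20.76
False d 213.7 F [11.1 -0.8 -5.9] 21.16
False d 213.6 F [ 16.3  -2.7 -11. ] 21.56
False d 213.6 F [ 21.7  -3.4 -15. ] 21.96
False d 213.5 F [ 27.3  -5.3 -18.9] 22.36
False d 213.4 F [ 32.7  -5.7 -23.7] 22.76
back d 201.4 F [0.4 0.5 0.5] 23.58
end d 171.2 F [ 0.4  0.2 -1.5] 24.49
```

View pics/c7.png

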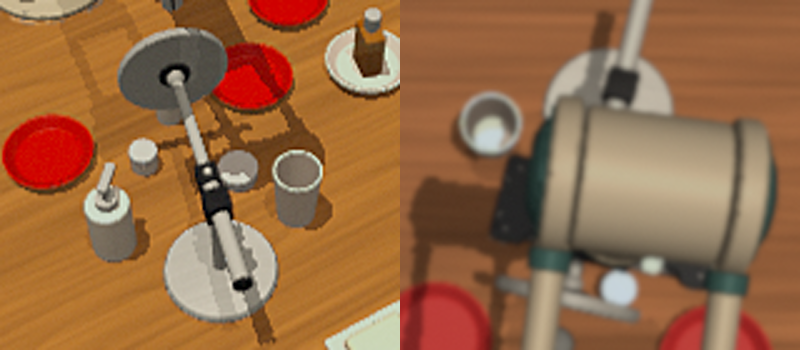

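View pics/w7.png

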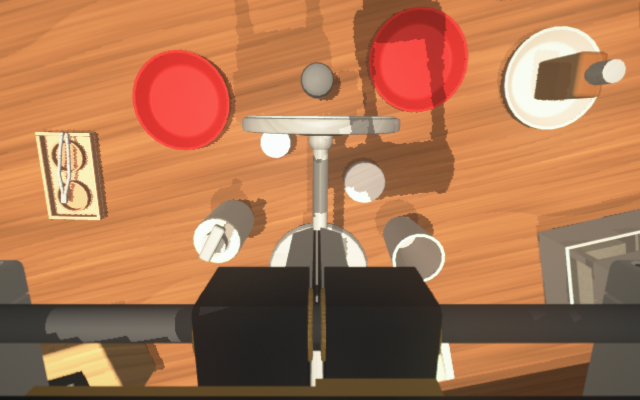

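The mirror is fully out against a hard stop at d = 213.6, and the force dropped just before it. The bottle stands in the dish at wrist (575,75), and nothing else has moved. The collar is hidden here, so I'll look at the lock button from close up.

```bash
python3 - <<'E'
from h import *
r.movel(at(-70,330),vel=250); r.movel(at(-70,260),vel=150); s=snap('wrist','w8'); P=cloud(s)
c=np.array(at(45,177)); 
dxy=np.hypot(P[...,0]-c[0],P[...,1]-c[1]); m=(dxy<25)&(P[...,2]>160)
rel=P[...,:2]-post; al=rel@U; la=rel@np.array([-U[1],U[0]])
for lo in range(28,64,3):
    k=m&(al>=lo)&(al<lo+3)&(abs(la)<4); print(lo,k.sum(),np.nanmedian(P[k][:,2]).round(1) if k.any() else '')
v,u=np.nonzero(m); print(u.mean(),v.mean(),r.get_state()['clock'])
u,v=int(u.mean()),int(v.mean()); i=s['img'][max(v-40,0):v+40,u-50:u+50,::-1]; cv2.imwrite('pics/c8.png',cv2.resize(i,None,fx=6,fy=6,interpolation=2))
t=cloud(dict(np.load('pics/w7.npz')))
k=(t[...,2]>225)&(t[...,2]<250)&(t[...,0]<480)&(abs(t[...,1])<120)&(t[...,0]>380); al=(t[k][:,:2]-post)@U; print('mirror',len(al),np.percentile(al,[2,50,98]))
E
```

```text
28 40 176.4
31 41 176.2
34 41 176.5
37 46 176.1
40 49 177.0
43 49 178.9
46 43 177.0
49 53 176.3
52 45 176.5
55 44 176.3
58 29 171.2
61 42 171.5
319.7621471540953 52.06941230911615 26.2667
mirror 2050 [223.9831489  231.09937679 238.16147233]
```

View pics/c8.png

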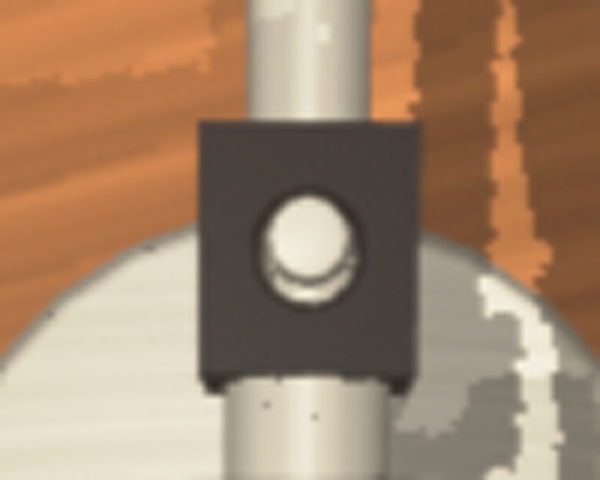

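The crop shows the steel button standing out of the collar's hole at (310,238). The depth readings put it about 2.6 mm proud, and the mirror back at about 224 mm matches a boom of about 0.140, so the arm is locked. I'm handing in.

```bash
python3 -c "
from cell import r
r.pause(.3); print(r.get_state()['ft_force']); print(r.hand_in())"
```

```text
[-0.25914603 -0.00329998  0.05917616]
the job is handed in; nothing more can be done
None
```

The bottle stands upright in the white dish, the mirror is pushed out with its lock button standing out of the collar, and the job is handed in; no verdict was returned.

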